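Pile and spray-mark a batch of sawn blanks

ROBOT

A 7-joint arm with a two-finger parallel gripper is mounted at the origin on the work surface. World frame = base frame: x ahead of the robot, y to its left, z up, the work surface at z = 0. Lengths are in m, angles in rad, forces in N, time in s.
With the tool pointing down it reaches from about 0.35 to 0.9 m from the base axis. Payload 8.1 kg.
Tool frame: the origin (TCP) lies on the centre line of the jaws, within the pads' length; the fingertips stand 11 mm ahead of it and the grasp point (between the pads) lies 8 mm behind it (arm.nose_length is the distance from the TCP to the fingertips, in m); z points along the fingers, y is the line along which they close (so a half turn about z gives the same grasp; the last joint's range is limited). The gripper opens to 92 mm and grips with 3 to 60 N. Pads are 19 mm wide; open, the fingers measure 130 mm over their backs; the gripper's body (75 mm by 190 mm) begins 47 mm behind the grasp point.
Start: joints at [-1.293, 0.434, 0.025, 1.573, -0.012, 1.134, -0.075], TCP at [0.232, 0.58, 0.238] pointing down, gripper open.
Joint ranges: [-2.62, 2.62], [-0.44, 2.09], [-1.27, 1.32], [0.08, 2.57], [-1.32, 4.46], [0.12, 2], [-2.74, 2.74]. Speed limits (rad/s): [2.22, 2.22, 3.01, 3.01, 3.14, 3.14, 3.14].

INTERFACE

Orientations are given as a rotation vector (axis times angle).
In Python, from cell import arm gives the robot as it stands.
- The arm moves only by the tool jog_arm, never from a script. Its argument "moves" is a list of rows, each a list of 4 numbers: the shift along the tool's x, y, z in m, then the turn about the tool's z in rad. In form: [[tx, ty, tz, spin], ...]. A call has 1 to 20 rows; each row is the pose to reach, as a shift and turn from the pose commanded when the call began, along the tool's axes at that moment; what a row does not reach only later rows make up. A row lasts 1/8 s, in which the tool goes at most 62.5 mm and 10.7 degrees, less where a joint would pass 70% of its speed; a pose out of reach is approached as far as the arm can. A call with a gripper value outside its range is refused whole. "hand" is the finger opening in m, from 0 to 0.0918, set as the call begins (left out, the last holds). The fingers move at their own pace and stop on an object; "newtons" is the grip in N (left out, the last holds). Time passes only in rows, so rows that repeat a pose let the fingers close. It gives the time, the measured TCP pose, the force, the opening and the grip force at its end, in the units of the state.
- arm.observe(): the state, without advancing time (a new reading comes with each control period).
- arm.get_image(name): name is "side" or "top" or "wrist"; returns a dict with "color" (400x640x3 uint8, red, green, blue), "z_map" (400x640 float32, m along the optical axis (not along the pixel's ray), 0 where there is no reading), "fx", "fy", "cx", "cy" (pixels), "rvec" (rotation vector, rad) and "tvec" (3), from world to camera coordinates, as OpenCV has them. Camera axes: x right, y down, z forward; pixel columns grow to the right and rows downward; lengths in m; the calibration is good to about 2 mm. A picture is of the moment at which its call begins.
- arm.sign_off(): hands the job in; it is judged then, once.
The state is a dict: "clock": time; "joints": joint angles; "dq": joint speeds; "joint_efforts": joint torques, N m; "position": TCP position; "ee_rot": TCP orientation; "force": force on the tool from outside, world axes, zero at the start; "ft_torque": the same for the moment, N m; "width": opening from 0.0 (shut) to 1.0 (fully open); "gripper_force": force on a finger pad.
Only numpy, scipy, OpenCV 4.12 (cv2) and the standard library are available. Lean on these libraries where they do the work, as an engineer would, in place of code of your own. Each camera call takes 0.05 s, during which the arm holds its last target. There are 200 camera calls.

TASK

Mark this batch of sawn blanks: put every wax tin away upright in the divided crate, one to a cell, so none gets sprayed, and stack all the wooden blanks flat in one pile inside the black outline of the marking station, their edges lined up with each other and with the outline. Only when all of that is in place, press the spray can's red cap right down and let it spring back up. Leave the pile square, and leave the other tools and the mug where they are.

Things in the scene. Friction and masses are not known exactly. Their poses are not given: they have to be found in the camera images.
- station: Marking station, fixed to the bench: flat yellow base plate 290 x 120 mm, 6 mm thick, whose x axis runs along its length; a blue spray can (52 mm wide, clamped in a black collar 68 mm wide) stands upright on it, its axis 160 mm along +x from the origin; cap top 177 mm above the bench. The origin is on the underside, directly below pad. Black printed outline around the pile's place.
- pad (a point): Centre of the printed black outline (134 x 60 mm, its long side along the station's x axis) on the station's base plate, on the plate's top face, 6 mm above the bench. The blanks are to be piled here, long sides along the station's x axis. A tin may be standing on it at the start.
- cap_top (a point): Centre of the top face of the spray can's red nozzle cap (34 mm wide disc, flat, horizontal); it moves down with the cap.
- cap (a joint): Sprung nozzle cap of the can: 0 = up (at rest), 0.008 m = fully pressed down. The spring pushes it back up; it takes about 2.4 N to start and 7.2 N to reach the bottom. Sprays from about 4 mm down.
- crate: Divided plywood crate, fixed to the bench, 252 x 88 mm, 34 mm high, open on top, walls and floor 5 mm thick: three cells of 77 x 78 mm in a row along its x axis. Origin at the centre of its underside.
- cell0 (a point): Centre of the floor of the crate's cell 0 (5 mm above the bench). Cells 0, 1, 2 follow one another along the crate's +x axis, 82 mm apart.
- cell1 (a point): Centre of the floor of the crate's cell 1 (5 mm above the bench).
- cell2 (a point): Centre of the floor of the crate's cell 2 (5 mm above the bench).
- blank0: Light-wood sawn blank, 120 (x) x 50 (y) x 24 mm (z), about 0.1 kg, lying flat. Origin at the centre of its underside, z up. All blanks are alike. May be absent (3 or 4 are present).
- blank1: Light-wood sawn blank, 120 (x) x 50 (y) x 24 mm (z), about 0.1 kg, lying flat. Origin at the centre of its underside, z up. All blanks are alike. May be absent (3 or 4 are present).
- blank2: Light-wood sawn blank, 120 (x) x 50 (y) x 24 mm (z), about 0.1 kg, lying flat. Origin at the centre of its underside, z up. All blanks are alike. May be absent (3 or 4 are present).
- blank3: Light-wood sawn blank, 120 (x) x 50 (y) x 24 mm (z), about 0.1 kg, lying flat. Origin at the centre of its underside, z up. All blanks are alike. May be absent (3 or 4 are present).
- tin0: Steel wax tin with a green band and a brass-coloured disc on top: upright cylinder 60 mm wide, 70 mm high, about 0.22 kg. Origin at the centre of its underside, z up. All tins are alike. May be absent (2 or 3 are present).
- tin1: Steel wax tin with a green band and a brass-coloured disc on top: upright cylinder 60 mm wide, 70 mm high, about 0.22 kg. Origin at the centre of its underside, z up. All tins are alike. May be absent (2 or 3 are present).
- tin2: Steel wax tin with a green band and a brass-coloured disc on top: upright cylinder 60 mm wide, 70 mm high, about 0.22 kg. Origin at the centre of its underside, z up. All tins are alike. May be absent (2 or 3 are present).
- tape: Bystander: yellow tape measure 70 x 36 x 62 mm, standing near the far side. Origin at the centre of its underside.
- hammer: Bystander: hammer lying at the left, beyond the crate. Origin under its middle.
- brush: Bystander: brush lying near the far left. Origin under its middle.
- mug: Bystander: blue mug, 80 mm wide, 95 mm high, at the left on the near side of the crate. Origin at the centre of its underside.
- square: Bystander: try square (dark wood stock 110 x 30 x 18 mm, steel blade 150 mm) lying near the robot, left of the station. Origin at the stock's underside.
Mind the look-alikes: they are no part of the job. Leave any blue look-alike of the tin2 alone.

How it is judged:
By the outcome, as a careful person would: the job done as asked, in the order asked, and still so for the second after the job is handed in, with the robot touching nothing.
Of blank0, blank1, blank2, blank3 only 3 to 4 are there at a start; the rules pass over those that are not, and their reading is None.
Of tin0, tin1, tin2 only 2 to 3 are there at a start; the rules pass over those that are not, and their reading is None.
At some moment in a run one of blank0, blank1, blank2, blank3, tin0, tin1, tin2 may be knocked a few centimetres aside while the robot is not near it.
Once in a run the grip may slacken for a moment while it holds something.
It also fails if it takes over 210 s, if anything falls off the work surface, if the arm or the gripper's body presses on something with over 40 N, if the wrist force passes 120 N, or if a joint passes its speed limit or range.

## Working session

There is one attempt and no reset: what is moved stays moved. The work goes in short steps, Python scripts to look and compute and a tool call to move; the robot and the scene stay as the last step left them, time stands still between calls to the robot, and variables do not carry over. Pictures are saved under pics/ and viewed, at most 14 in all, crops included, and the job is handed in when it is done.

Besides the shell and the picture viewer there is one more tool, called in YAML: its name, and indented under it one key for each argument. jog_arm: Moves the arm, as the interface text tells. Its arguments: {"type":"object","properties":{"moves":{"type":"array"},"hand":{"type":"number"},"newtons":{"type":"number"}},"required":["moves"]}

```bash
ls; mkdir -p pics; cat > h.py <<'E'
import numpy as np, cv2
from cell import arm
def grab(n):
    im=arm.get_image(n); im['R']=cv2.Rodrigues(np.array(im['rvec'],float))[0]; im['t']=np.array(im['tvec'],float).ravel(); return im
def save(im,f,crop=None,s=1):
    c=im['color'][:,:,::-1]
    if crop: x0,y0,x1,y1=crop; c=c[y0:y1,x0:x1]
    cv2.imwrite('pics/'+f,cv2.resize(c,None,fx=s,fy=s,interpolation=cv2.INTER_CUBIC))
def cloud(im):
    z=im['z_map'].astype(float); v,u=np.indices(z.shape)
    P=np.stack([(u-im['cx'])/im['fx']*z,(v-im['cy'])/im['fy']*z,z],-1)
    W=(P-im['t'])@im['R']; W[z<=0]=np.nan; return W
def ray(im,u,v,h):
    d=im['R'].T@np.array([(u-im['cx'])/im['fx'],(v-im['cy'])/im['fy'],1]); c=-im['R'].T@im['t']
    return c+d*(h-c[2])/d[2]
def proj(im,P):
    p=im['R']@np.array(P)+im['t']; return p[0]/p[2]*im['fx']+im['cx'],p[1]/p[2]*im['fy']+im['cy']
E
python3 - <<'E'
from h import *
for n in('top','side'):
    im=grab(n); save(im,n+'0.png',s=1.25); np.savez(n+'0.npz',**im); print(n,-im['R'].T@im['t'],im['fx'])
    W=cloud(im); print(np.nanmin(W.reshape(-1,3),0),np.nanmax(W.reshape(-1,3),0))
s=arm.observe(); print(s)
E
```

```text
pics
top [0.36440172 0.06371409 1.49882547] 423.36048223726243
[-0.32867695 -1.82837984 -0.78179742] [1.87529922 1.88198555 0.81755124]
side [ 0.24153226 -0.62849869  1.05009031] 407.05177253821785
[-0.80975015 -0.77396792 -0.77102317] [1.96486493 1.94233558 0.74651415]
{'clock': 0.1, 'joints': array([-1.29258507,  0.43514423,  0.0249684 ,  1.57400836, -0.01159273,
        1.13396721, -0.07510384]), 'dq': array([-1.13316465e-03, -2.72373810e-03,  6.95050934e-05, -2.90309661e-03,
       -1.33425891e-03,  2.52673257e-04,  2.06348720e-04]), 'joint_efforts': array([ 2.38948829e-03, -6.69122958e+01,  9.87601429e-01, -3.15140676e+01,
       -6.05536345e-02,  3.74536228e-02,  4.76971456e-05]), 'position': array([0.23218155, 0.57980559, 0.23702813]), 'ee_rot': array([-5.94644892e-01, -3.08466634e+00,  2.16127160e-03]), 'force': array([-0.44533685, -0.21698486, -0.1325975 ]), 'ft_torque': array([-0.02366012,  0.09617   , -0.06443096]), 'gripper_force': 0.0, 'width': 0.9986067451059853}
```

View pics/top0.png

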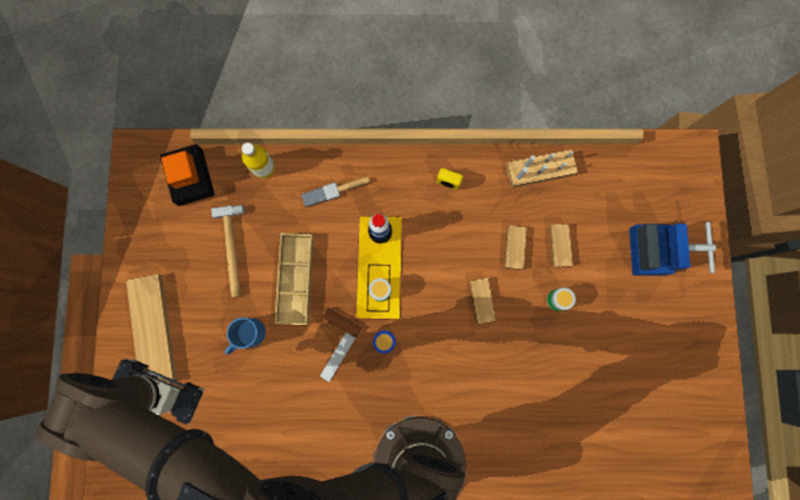

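View pics/side0.png

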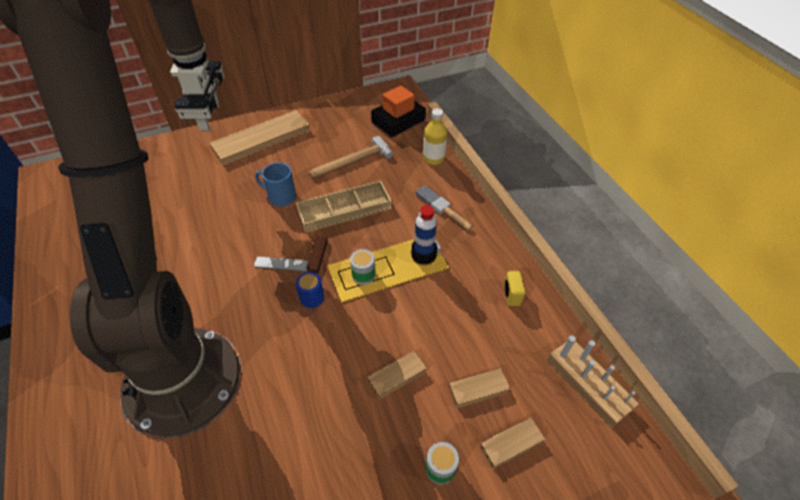

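Top view (800 px scale): two green-banded tins at (380,289) on the pad and at (563,299). The tin at (384,342) has a blue band, so it's the look-alike to leave alone. There are three blanks at (516,247), (562,245) and (483,300); the long board at (150,325) is far too large to be one. The side view shows the same, with the green tins at (362,265) and (443,462) and the blue one at (310,290).

```bash
cat >> h.py <<'E'
def rect(W,m):
    P=W[m][:,:2]; r=cv2.minAreaRect((P*1000).astype(np.float32)); (c,s,a)=r
    b=cv2.boxPoints(r); e=b[1]-b[0]; f=b[2]-b[1]; l=e if np.hypot(*e)>np.hypot(*f) else f
    return np.round(c,1),np.round(sorted(s),1),round(float(np.degrees(np.arctan2(l[1],l[0]))%180),2),len(P)
def near(W,c,r,z0,z1):
    return (np.hypot(W[...,0]-c[0],W[...,1]-c[1])<r)&(W[...,2]>z0)&(W[...,2]<z1)
def big(m):
    n,l,s,_=cv2.connectedComponentsWithStats(m.astype(np.uint8)); return l==1+np.argmax(s[1:,4])
E
python3 - <<'E'
from h import *
t=grab('top'); s=grab('side'); Wt,Ws=cloud(t),cloud(s)
for k,(u,v) in dict(b0=(413,198),b1=(450,196),b2=(386,240),t0=(304,231),t1=(450,239)).items():
    c=Wt[v,u]; zz=(0.014,.034) if k[0]=='b' else (.062,.084); print(k,c)
    for n,W in(('top',Wt),('side',Ws)):
        m=near(W,c,.085 if k[0]=='b' else .05,*zz); m=big(m); print('  ',n,rect(W,m),'z',np.median(W[m][:,2]).round(4),'mean',W[m].mean(0).round(4))
for n,im,W in(('top',t,Wt),('side',s,Ws)):
    c=im['color'].astype(int); y=(c[...,0]>150)&(c[...,1]>120)&(c[...,2]<70)&(W[...,2]<.02)&(W[...,2]>-.01)
    y=big(y); print(n,'station',rect(W,y),np.median(W[y][:,2]))
    m=(W[...,2]>.025)&(W[...,2]<.042)&(np.hypot(W[...,0]-Wt[223,235,0],W[...,1]-Wt[223,235,1])<.16); m=big(m); print(n,'crate',rect(W,m),np.median(W[m][:,2]))
    red=(c[...,0]>150)&(c[...,1]<60)&(c[...,2]<60)&(W[...,2]>.17)&(W[...,2]<.19); print(n,'cap',rect(W,red),W[red].mean(0))
save(t,'crop_t.png',(270,190,480,290),3.8)
E
```

```text
b0 [ 0.58533905 -0.27875114  0.02087509]
   top (array([ 586.8, -275. ]), array([ 52.2, 121.2]), 173.96, 485) z 0.022 mean [ 0.5856 -0.2743  0.022 ]
   side (array([ 588.8, -276.3]), array([ 52.3, 121.9]), 174.16, 852) z 0.0251 mean [ 0.5871 -0.2782  0.0247]
b1 [ 0.59168874 -0.40914398  0.02452879]
   top (array([ 591.2, -404.8]), array([ 51.9, 120. ]), 1.96, 490) z 0.0215 mean [ 0.5912 -0.4039  0.0214]
   side (array([ 594.2, -406.2]), array([ 51.4, 122.8]), 2.83, 1014) z 0.0249 mean [ 0.5922 -0.4077  0.0248]
b2 [ 0.43754542 -0.17905243  0.0219861 ]
   top (array([ 435.7, -176.9]), array([ 51.2, 119.8]), 8.38, 504) z 0.0221 mean [ 0.4353 -0.1767  0.0222]
   side (array([ 438.2, -178.6]), array([ 52.1, 120.9]), 8.5, 813) z 0.0248 mean [ 0.4367 -0.1807  0.0245]
t0 [0.46596869 0.10487662 0.07283077]
   top (array([464.5, 108.2]), array([54.1, 57.7]), 0.95, 249) z 0.0745 mean [0.4649 0.1081 0.0743]
   side (array([466.6, 105.5]), array([58.3, 58.5]), 79.65, 293) z 0.0769 mean [0.466  0.1018 0.0761]
t1 [ 0.43824105 -0.38929975  0.06400487]
   top (array([ 438.3, -390.5]), array([54.5, 57.9]), 91.3, 242) z 0.0682 mean [ 0.438  -0.39    0.0684]
   side (array([ 440.9, -392.4]), array([56.7, 58.6]), 65.37, 540) z 0.0713 mean [ 0.44   -0.3933  0.071 ]
top station (array([535.7, 111.1]), array([123. , 292.8]), 178.58, 2033) 0.003963430918421072
top crate (array([508.2, 348.9]), array([ 89.8, 233.6]), 178.65, 236) 0.030884378214875385
top cap (array([633. , 107.9]), array([27.6, 29.3]), 43.84, 69) [0.63362074 0.1074     0.17560428]
side station (array([535.4, 114. ]), array([132. , 289.5]), 179.31, 1414) 0.007358354425520507
side crate (array([501.1, 347. ]), array([ 95.4, 252.9]), 178.49, 537) 0.03195024898441895
side cap (array([636.7, 108.6]), array([28.8, 30. ]), 129.31, 65) [0.63571659 0.10801258 0.17863123]
```

View pics/crop_t.png

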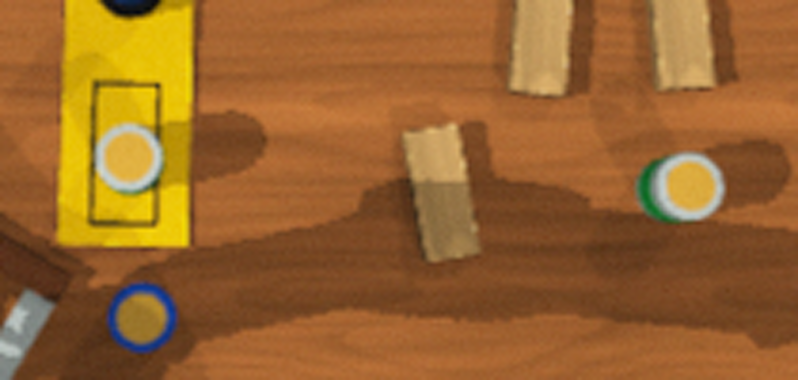

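The crop confirms it: the tins at (128,158) and (690,187) have green bands, and the one at (142,316) is the blue look-alike. Next I'll hover over the pad tin and use the wrist camera.

```bash
cat >> h.py <<'E'
from scipy.spatial.transform import Rotation as Ro
def plan(x,y,z,ydeg=None):
    """shift/spin in tool axes to bring the TCP to x,y,z with tool y along ydeg (mod 180)"""
    s=arm.observe(); R=Ro.from_rotvec(s['ee_rot']).as_matrix(); d=R.T@(np.array([x,y,z])-s['position'])
    cur=np.degrees(np.arctan2(R[1,1],R[0,1])); sp=0
    if ydeg is not None: sp=-np.radians((ydeg-cur+90)%180-90)
    print('d',d.round(4),'spin',round(sp,4),'rows',int(np.ceil(max(np.linalg.norm(d)/.0625,abs(sp)/.187))),'| pos',s['position'].round(4),'ydeg',cur.round(2),'j7',s['joints'][6].round(2),'t',round(s['clock'],1),'tilt',R[2].round(4))
E
python3 - <<'E'
from h import *
plan(.465,.106,.24,88.6)
t=np.load('top0.npz'); W=cloud(dict(t)); print(W[266,196],W[166*0+266,190])
E
```

```text
d [-0.3923 -0.3535 -0.0024] spin -0.3564 rows 9 | pos [0.2322 0.5799 0.2372] ydeg 68.18 j7 -0.08 t 0.2 tilt [-1.e-04 -1.e-03 -1.e+00]
[0.35015374 0.48228156 0.00336283] [0.35024802 0.50229445 0.00612517]
```

jog_arm:
  moves:
    - [-0.392, -0.353, -0.002, -0.356]
    - [-0.392, -0.353, -0.002, -0.356]
    - [-0.392, -0.353, -0.002, -0.356]
    - [-0.392, -0.353, -0.002, -0.356]
    - [-0.392, -0.353, -0.002, -0.356]
    - [-0.392, -0.353, -0.002, -0.356]
    - [-0.392, -0.353, -0.002, -0.356]
    - [-0.392, -0.353, -0.002, -0.356]
    - [-0.392, -0.353, -0.002, -0.356]
    - [-0.392, -0.353, -0.002, -0.356]
    - [-0.392, -0.353, -0.002, -0.356]
    - [-0.392, -0.353, -0.002, -0.356]
  hand: 0.0918
  newtons: 25

```text
clock: 1.7
position: [0.4645, 0.1081, 0.2397]
ee_rot: [-0.036, -3.141, -0.0]
force: [-0.2, -1.1, 0.8]
width: 1.002
gripper_force: 0.0
```

```bash
python3 - <<'E'
from h import *
plan(.465,.106,.24,88.6)
w=grab('wrist'); save(w,'w1.png',s=1.25); print(-w['R'].T@w['t']); print(w['R'].round(3))
W=cloud(w); m=near(W,(.465,.106),.05,.062,.084); m=big(m); print(rect(W,m),np.median(W[m][:,2]),W[m].mean(0))
E
```

```text
d [-0.0006 -0.0021 -0.0003] spin 0.0018 rows 1 | pos [0.4645 0.1081 0.2397] ydeg 88.7 j7 1.26 t 1.7 tilt [ 3.e-04  3.e-04 -1.e+00]
[0.39514473 0.10977346 0.38645226]
[[ 0.022  1.     0.001]
 [ 0.966 -0.021  0.258]
 [ 0.258 -0.004 -0.966]]
(array([467.6, 107.5]), array([58.3, 58.4]), 179.16, 2314) 0.07618739711764069 [0.46634378 0.10739717 0.07597182]
```

View pics/w1.png

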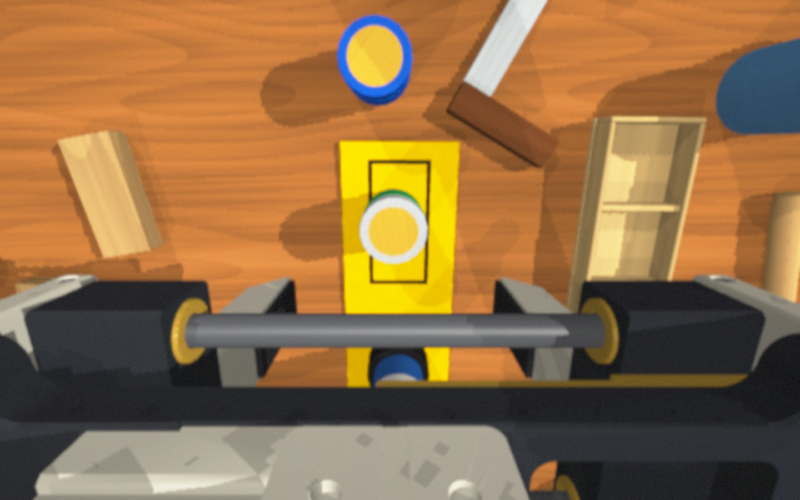

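The wrist view shows the pad tin at (393,229), with its top at 76 mm (6 + 70, as expected). The outline spans (370–430, 160–283) and the crate is at right. I'll descend on the tin.

jog_arm:
  moves:
    - [-0.0025, -0.0005, 0.06, 0]
    - [-0.0025, -0.0005, 0.12, 0]
    - [-0.0025, -0.0005, 0.16, 0]
    - [-0.0025, -0.0005, 0.183, 0]
    - [-0.0025, -0.0005, 0.183, 0]
    - [-0.0025, -0.0005, 0.183, 0]

```text
clock: 2.5
position: [0.468, 0.1068, 0.0576]
ee_rot: [0.038, 3.14, 0.001]
force: [-0.2, 0.2, 0.6]
width: 1.001
gripper_force: 0.0
```

```bash
python3 - <<'E'
from h import *
plan(.467,.1075,.056,88.6); print(arm.observe()['force'])
E
```

```text
d [0.001  0.0006 0.0016] spin 0.0003 rows 1 | pos [0.468  0.1068 0.0576] ydeg 88.62 j7 1.34 t 2.5 tilt [-1.e-03  5.e-04 -1.e+00]
[-0.20073654  0.17031709  0.58183102]
```

jog_arm:
  moves:
    - [0, 0, 0, 0]
    - [0, 0, 0, 0]
    - [0, 0, 0, 0]
    - [0, 0, 0, 0]
    - [0, 0, 0, 0]
    - [0, 0, 0, 0]
    - [0, 0, -0.02, 0]
    - [0, 0, -0.06, 0]
    - [0, 0, -0.1, 0]
    - [0, 0, -0.13, 0]
    - [0, 0, -0.13, 0]
  hand: 0.03
  newtons: 30

```text
clock: 3.88
position: [0.4686, 0.1066, 0.1885]
ee_rot: [0.039, 3.138, 0.002]
force: [-0.5, 0.6, -1.6]
width: 0.649
gripper_force: 30.0
```

```bash
python3 - <<'E'
from h import *
w=grab('wrist'); W=cloud(w); save(w,'w2.png',s=1.25)
# top rims of the crate
m=(W[...,2]>.027)&(W[...,2]<.042)&(W[...,1]>.28)&(W[...,1]<.42)&(W[...,0]>.35)&(W[...,0]<.66); m=big(m); print('crate',rect(W,m),np.median(W[m][:,2]))
c=w['color'].astype(int)
bl=(c.sum(2)<130)&(W[...,2]<.015)&(W[...,2]>-.005)&(abs(W[...,0]-.466)<.09)&(abs(W[...,1]-.108)<.05); print('outline',rect(W,bl),np.median(W[bl][:,2]))
t=grab('top'); Wt=cloud(t)
m=(Wt[...,2]>.024)&(Wt[...,2]<.042)&(Wt[...,1]>.28)&(Wt[...,1]<.42)&(Wt[...,0]>.35)&(Wt[...,0]<.66); print('crate top',rect(Wt,m),np.median(Wt[m][:,2]))
plan(.5,.35,.2,88.6); s=arm.observe(); print(s['width']*.0918,s['gripper_force'])
E
```

```text
crate (array([448.9, 350.2]), array([ 90.1, 147.2]), 178.29, 3350) 0.03272076413705441
outline (array([0., 0.]), array([0., 0.]), 0.0, 0) nan
crate top (array([498.7, 349.2]), array([ 89.9, 252.3]), 177.86, 396) 0.030807906576437616
d [-0.0269  0.2446 -0.014 ] spin -0.0003 rows 4 | pos [0.467  0.1061 0.1861] ydeg 88.58 j7 1.28 t 4.0 tilt [ 6.e-04 -2.e-04 -1.e+00]
0.05977689101206916 29.999784529209137
  return _methods._mean(a, axis=axis, dtype=dtype,
  ret = ret.dtype.type(ret / rcount)
```

View pics/w2.png

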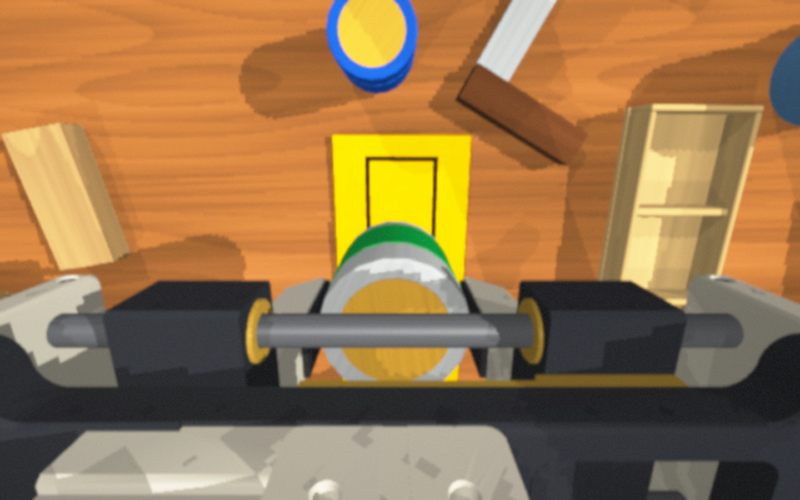

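The tin is held (opening 59.8 mm) and hangs at (395,330). The outline is clear at (366–437, 157+), and the crate spans x from .375 to about .627, centred near (.5005, .3488). I'll carry the tin to above the far cell at (.5825, .3465).

```bash
python3 - <<'E'
from h import *
plan(.5825,.3465,.186,88.4)
E
```

```text
d [-0.1095  0.2432  0.    ] spin 0.0032 rows 5 | pos [0.467  0.1061 0.1861] ydeg 88.58 j7 1.28 t 4.0 tilt [ 6.e-04 -2.e-04 -1.e+00]
```

jog_arm:
  moves:
    - [-0.02, 0.044, 0, 0]
    - [-0.04, 0.088, 0, 0]
    - [-0.06, 0.133, 0, 0]
    - [-0.08, 0.177, 0, 0]
    - [-0.1, 0.222, 0, 0]
    - [-0.1095, 0.243, 0, 0.003]
    - [-0.1095, 0.243, 0, 0.003]
    - [-0.1095, 0.243, 0, 0.003]
    - [-0.1095, 0.243, 0, 0.003]

```text
clock: 5.1
position: [0.5828, 0.345, 0.1864]
ee_rot: [-0.046, -3.141, 0.001]
force: [-0.1, -0.2, -1.7]
width: 0.647
gripper_force: 30.0
```

```bash
python3 - <<'E'
from h import *
plan(.5825,.3465,.06,88.4); print(arm.observe()['width']*.0918)
w=grab('wrist'); W=cloud(w); 
m=(W[...,2]>.027)&(W[...,2]<.042)&(W[...,1]>.28)&(W[...,1]<.42)&(W[...,0]>.35)&(W[...,0]<.66); m=big(m); print('crate',rect(W,m),np.median(W[m][:,2]))
t=grab('top'); Wt=cloud(t); m=near(Wt,(.5825,.3465),.06,.13,.17); print(rect(Wt,m)if m.any() else 0)
save(w,'w3.png')
E
```

```text
d [0.0003 0.0016 0.1264] spin -0.0014 rows 3 | pos [0.5828 0.345  0.1864] ydeg 88.32 j7 1.01 t 5.1 tilt [ 7.e-04 -9.e-04 -1.e+00]
0.05942648186080122
crate (array([507.3, 348.1]), array([ 88.3, 190.9]), 177.98, 3193) 0.03296107333011004
(array([556.3, 330.7]), array([0., 0.]), 0.0, 1)
```

View pics/w3.png

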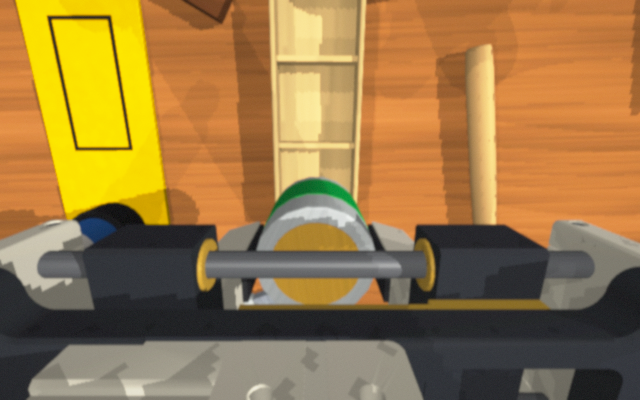

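The tin is centred over the crate. Dividers show at rows 59 and 145, and the outline is at (50–131, 17–149).

```bash
python3 - <<'E'
from h import *
w=grab('wrist')
for u,v in((317,59.5),(317,146)): print(ray(w,u,v,.034).round(4))
print('walls',[ray(w,u,120,.034)[:2].round(4) for u in(277,358)])
print('outline',[ray(w,*p,.006).round(4) for p in((50,17),(110,17),(131,149),(77,149))])
E
```

```text
[0.4623 0.3508 0.034 ]
[0.5432 0.3486 0.034 ]
walls [array([0.5165, 0.3097]), array([0.5187, 0.3899])]
outline [array([0.4111, 0.0863, 0.006 ]), array([0.4128, 0.146 , 0.006 ]), array([0.5434, 0.142 , 0.006 ]), array([0.5417, 0.0821, 0.006 ])]
```

jog_arm:
  moves:
    - [-0.001, 0.0025, 0.0, 0]
    - [-0.001, 0.0025, 0.04, 0]
    - [-0.001, 0.0025, 0.08, 0]
    - [-0.001, 0.0025, 0.105, 0]
    - [-0.001, 0.0025, 0.12, 0]
    - [-0.001, 0.0025, 0.1285, 0]
    - [-0.001, 0.0025, 0.1285, 0]
    - [-0.001, 0.0025, 0.1285, 0]

```text
clock: 6.25
position: [0.5847, 0.3493, 0.0593]
ee_rot: [0.044, 3.14, 0.002]
force: [-0.0, -0.6, -1.5]
width: 0.649
gripper_force: 30.0
```

```bash
python3 - <<'E'
from h import *
plan(.584,.3475,.057,88.4); s=arm.observe(); print(s['width']*.0918,s['force'])
E
```

```text
d [ 0.0007 -0.0018  0.0023] spin -0.0 rows 1 | pos [0.5847 0.3493 0.0593] ydeg 88.4 j7 1.02 t 6.2 tilt [-0.0014  0.001  -1.    ]
0.05958867390592388 [-0.01483267 -0.56959003 -1.50270176]
```

Still about 2 mm above the floor; I'll lower that, open and retreat.

jog_arm:
  moves:
    - [0, -0.001, 0.002, 0]
    - [0, -0.001, 0.002, 0]
    - [0, -0.001, 0.002, 0]

```text
clock: 6.62
position: [0.5841, 0.3479, 0.0564]
ee_rot: [0.044, 3.141, 0.0]
force: [0.4, 0.6, -2.6]
width: 0.651
gripper_force: 30.0
```

jog_arm:
  moves:
    - [0, 0, 0, 0]
    - [0, 0, 0, 0]
    - [0, 0, 0, 0]
    - [0, 0, 0, 0]
    - [0, 0, -0.04, 0]
    - [0, 0, -0.09, 0]
    - [0, 0, -0.14, 0]
    - [0, 0, -0.19, 0]
    - [0, 0, -0.19, 0]
  hand: 0.0918

```text
clock: 7.75
position: [0.5861, 0.3489, 0.2513]
ee_rot: [0.044, 3.134, 0.008]
force: [0.3, 0.5, -1.0]
width: 0.999
gripper_force: 0.0
```

```bash
cat >> h.py <<'E'
def scan():
    t=grab('top'); s=grab('side')
    for k,c in dict(b0=(.587,-.276),b1=(.592,-.405),b2=(.437,-.178),t1=(.439,-.391)).items():
        zz=(.014,.034) if k[0]=='b' else (.062,.084)
        for n,im in(('top',t),('side',s)):
            W=cloud(im); m=near(W,c,.085 if k[0]=='b' else .06,*zz)
            if m.sum()>30: m=big(m); print(k,n,rect(W,m))
    return t,s
E
python3 - <<'E'
from h import *
t,s=scan(); 
for im in(t,s):
    W=cloud(im); m=near(W,(.584,.3475),.06,.06,.09); print('tin0',rect(W,m),np.median(W[m][:,2]))
plan(.439,-.391,.25,88.4)
E
```

```text
b0 top (array([ 586.4, -275.1]), array([ 51.9, 120.4]), 174.02, 486)
b0 side (array([ 589.1, -276.5]), array([ 52.5, 121.5]), 174.49, 853)
b1 top (array([ 591.6, -404.4]), array([ 52.8, 120. ]), 1.96, 493)
b1 side (array([ 594. , -406.6]), array([ 50.6, 122.9]), 2.72, 1018)
b2 top (array([ 435.9, -176.8]), array([ 51.3, 119.7]), 8.24, 500)
b2 side (array([ 438.4, -178.7]), array([ 53.8, 121. ]), 8.27, 814)
t1 top (array([ 438.1, -389.8]), array([54.3, 59.7]), 89.75, 242)
t1 side (array([ 440.7, -392.5]), array([56.5, 60. ]), 64.74, 543)
tin0 (array([573.3, 345.9]), array([35.2, 45.7]), 62.04, 87) 0.07298670128586979
tin0 (array([584.2, 345.5]), array([55.9, 61.4]), 34.19, 216) 0.07594604518101328
d [ 0.1244 -0.7427 -0.004 ] spin 0.0001 rows 13 | pos [0.584  0.348  0.2465] ydeg 88.41 j7 1.0 t 7.8 tilt [-6.e-04  6.e-04 -1.e+00]
```

jog_arm:
  moves:
    - [0.124, -0.743, -0.004, 0]
    - [0.124, -0.743, -0.004, 0]
    - [0.124, -0.743, -0.004, 0]
    - [0.124, -0.743, -0.004, 0]
    - [0.124, -0.743, -0.004, 0]
    - [0.124, -0.743, -0.004, 0]
    - [0.124, -0.743, -0.004, 0]
    - [0.124, -0.743, -0.004, 0]
    - [0.124, -0.743, -0.004, 0]
    - [0.124, -0.743, -0.004, 0]
    - [0.124, -0.743, -0.004, 0]
    - [0.124, -0.743, -0.004, 0]
    - [0.124, -0.743, -0.004, 0]
    - [0.124, -0.743, -0.004, 0]
    - [0.124, -0.743, -0.004, 0]
    - [0.124, -0.743, -0.004, 0]

```text
clock: 9.85
position: [0.4401, -0.3898, 0.2501]
ee_rot: [0.04, 3.141, 0.001]
force: [-0.2, 0.4, 0.9]
width: 0.998
gripper_force: 0.0
```

```bash
cat >> h.py <<'E'
def tinw(c):
    w=grab('wrist'); W=cloud(w); m=big(near(W,c,.06,.06,.09)); print(rect(W,m),np.median(W[m][:,2])); return w,rect(W,m)[0]/1000
E
python3 - <<'E'
from h import *
w,c=tinw((.439,-.391)); plan(c[0],c[1],.0515,88.4)
E
```

```text
(array([ 440.9, -391.4]), array([58.6, 58.7]), 88.29, 2095) 0.07021853937590058
d [-0.0009 -0.0014  0.1987] spin 0.0021 rows 4 | pos [ 0.44   -0.3901  0.2502] ydeg 88.52 j7 2.36 t 9.9 tilt [-2.e-04  5.e-04 -1.e+00]
```

jog_arm:
  moves:
    - [-0.001, -0.0015, 0.06, 0]
    - [-0.001, -0.0015, 0.12, 0]
    - [-0.001, -0.0015, 0.165, 0]
    - [-0.001, -0.0015, 0.19, 0]
    - [-0.001, -0.0015, 0.199, 0]
    - [-0.001, -0.0015, 0.199, 0]
    - [-0.001, -0.0015, 0.199, 0]

```text
clock: 10.78
position: [0.4411, -0.3934, 0.0525]
ee_rot: [0.043, 3.139, -0.002]
force: [0.6, 0.4, 0.2]
width: 0.998
gripper_force: 0.0
```

jog_arm:
  moves:
    - [0, 0, 0, 0]
    - [0, 0, 0, 0]
    - [0, 0, 0, 0]
    - [0, 0, 0, 0]
    - [0, 0, 0, 0]
    - [0, 0, 0, 0]
    - [0, 0, -0.02, 0]
    - [0, 0, -0.06, 0]
    - [0, 0, -0.11, 0]
    - [0, 0, -0.15, 0]
    - [0, 0, -0.15, 0]
    - [0, 0, -0.15, 0]
  hand: 0.03
  newtons: 30

```text
clock: 12.28
position: [0.4399, -0.3923, 0.2002]
ee_rot: [-0.044, -3.14, -0.002]
force: [-0.4, -0.1, -2.2]
width: 0.653
gripper_force: 30.0
```

```bash
python3 - <<'E'
from h import *
plan(.5025,.3495,.2,88.4); s=arm.observe(); print(s['width']*.0918,s['force'])
E
```

```text
d [-0.042   0.7432  0.0009] spin 0.0002 rows 12 | pos [ 0.4399 -0.3923  0.2002] ydeg 88.41 j7 2.38 t 12.3 tilt [ 0.001  0.001 -1.   ]
0.0599835870141855 [-0.39667721 -0.06689439 -2.15864853]
```

jog_arm:
  moves:
    - [-0.001, 0.03, 0, 0]
    - [-0.005, 0.08, 0, 0]
    - [-0.008, 0.135, 0, 0]
    - [-0.011, 0.19, 0, 0]
    - [-0.014, 0.245, 0, 0]
    - [-0.017, 0.3, 0, 0]
    - [-0.02, 0.355, 0, 0]
    - [-0.023, 0.41, 0, 0]
    - [-0.026, 0.465, 0, 0]
    - [-0.029, 0.52, 0, 0]
    - [-0.032, 0.575, 0, 0]
    - [-0.035, 0.63, 0, 0]
    - [-0.038, 0.68, 0, 0]
    - [-0.041, 0.72, 0, 0]
    - [-0.042, 0.743, 0, 0]
    - [-0.042, 0.743, 0, 0]
    - [-0.042, 0.743, 0, 0]
    - [-0.042, 0.743, 0, 0]

```text
clock: 14.52
position: [0.5034, 0.3469, 0.2012]
ee_rot: [-0.047, -3.141, 0.001]
force: [-0.7, -0.4, -3.3]
width: 0.647
gripper_force: 30.0
```

```bash
python3 - <<'E'
from h import *
s=arm.observe(); print(s['width']*.0918,s['force'])
w=grab('wrist'); W=cloud(w)
m=(W[...,2]>.027)&(W[...,2]<.042)&(W[...,1]>.28)&(W[...,1]<.42)&(W[...,0]>.35)&(W[...,0]<.66); m=big(m); print('crate',rect(W,m))
t=grab('top');Wt=cloud(t); m=near(Wt,(.584,.3475),.05,.06,.09); print('tin0',rect(Wt,m))
# lowest visible part of held tin: points above .12
m=near(W,s['position'],.06,.12,.235); print('held',W[m].min(0),W[m].max(0), m.sum())
plan(.5025,.3495,.0575,88.4)
E
```

```text
0.05939290894076963 [-0.72154303 -0.38189395 -3.30020451]
crate (array([451.2, 350.2]), array([ 88. , 151.7]), 178.05, 2398)
tin0 (array([587. , 344.1]), array([43.2, 58.5]), 57.87, 179)
held [0.47379441 0.3007269  0.15142375] [0.52680308 0.39443871 0.23499215] 10958
d [0.0009 0.002  0.1439] spin -0.0015 rows 3 | pos [0.5033 0.3475 0.2014] ydeg 88.32 j7 0.93 t 14.6 tilt [-1.e-04 -1.e-04 -1.e+00]
```

jog_arm:
  moves:
    - [0.001, 0.002, 0.0, 0]
    - [0.001, 0.002, 0.05, 0]
    - [0.001, 0.002, 0.095, 0]
    - [0.001, 0.002, 0.12, 0]
    - [0.001, 0.002, 0.135, 0]
    - [0.001, 0.002, 0.142, 0]
    - [0.001, 0.002, 0.144, 0]
    - [0.001, 0.002, 0.144, 0]
    - [0.001, 0.002, 0.144, 0]

```text
clock: 15.75
position: [0.5025, 0.351, 0.058]
ee_rot: [0.044, 3.14, 0.001]
force: [-0.6, -0.4, -0.8]
width: 0.649
gripper_force: 30.0
```

```bash
python3 - <<'E'
from h import *
plan(.5025,.3495,.0575,88.4); s=arm.observe(); print(s['width']*.0918,s['force'])
E
```

```text
d [-0.     -0.0015  0.0005] spin 0.0 rows 1 | pos [0.5025 0.351  0.058 ] ydeg 88.4 j7 0.96 t 15.8 tilt [-1.e-03  9.e-04 -1.e+00]
0.059534433220196706 [-0.5547333  -0.35728002 -0.83269509]
```

jog_arm:
  moves:
    - [0, 0, 0, 0]
    - [0, 0, 0, 0]
    - [0, 0, 0, 0]
    - [0, 0, 0, 0]
    - [0, 0, -0.04, 0]
    - [0, 0, -0.09, 0]
    - [0, 0, -0.14, 0]
    - [0, 0, -0.192, 0]
    - [0, 0, -0.192, 0]
  hand: 0.0918

```text
clock: 16.88
position: [0.5041, 0.352, 0.2539]
ee_rot: [0.044, 3.135, 0.008]
force: [-0.1, -0.3, -0.8]
width: 1.0
gripper_force: 0.0
```

```bash
python3 - <<'E'
from h import *
plan(.475,.112,.25,88.4)
E
```

```text
d [ 0.0223 -0.2407  0.0025] spin -0.0001 rows 4 | pos [0.5041 0.352  0.2539] ydeg 88.39 j7 0.92 t 16.9 tilt [-0.0061  0.0055 -1.    ]
```

jog_arm:
  moves:
    - [0.028, -0.24, 0, 0]
    - [0.028, -0.24, 0, 0]
    - [0.028, -0.24, 0, 0]
    - [0.028, -0.24, 0, 0]
    - [0.028, -0.24, 0, 0]
    - [0.028, -0.24, 0, 0]
    - [0.028, -0.24, 0, 0]
    - [0.028, -0.24, 0, 0]

```text
clock: 17.88
position: [0.4674, 0.1126, 0.2489]
ee_rot: [-0.041, -3.141, 0.0]
force: [-0.3, -0.5, -0.1]
width: 0.999
gripper_force: 0.0
```

```bash
python3 - <<'E'
from h import *
w=grab('wrist'); save(w,'w4.png',(200,80,440,260),3.3); np.savez('w4.npz',**w); s=arm.observe();print(s['position'])
W=cloud(w); print(W[180,315])
g=w['color'].astype(int).max(2)
bl=(g<110)&(np.hypot(W[...,0]-.477,W[...,1]-.112)<.085)&(abs(W[...,2]-.006)<.01)
l,cc=cv2.connectedComponents(bl.astype(np.uint8))
v,u=np.nonzero(big(bl)); print(u.min(),u.max(),v.min(),v.max(),len(u))
P=np.array([ray(w,a,b,.006) for a,b in zip(u,v)]); r=cv2.minAreaRect((P[:,:2]*1000).astype(np.float32)); print(r)
t,sd=scan()
for n,im in(('top',t),('side',sd)):
    W=cloud(im); m=near(W,(.5025,.3495),.035,.06,.09); print('tin1',rect(W,m),np.median(W[m][:,2]))
    m=near(W,(.584,.347),.035,.06,.09); print('tin0',rect(W,m),np.median(W[m][:,2]))
E
```

```text
[0.46739808 0.11248028 0.24895651]
[0.48177895 0.11218756 0.00756535]
338 338 133 171 39
((445.38177490234375, 143.62554931640625), (1.4413148164749146e-05, 50.2427864074707), 89.69963836669922)
b0 top (array([ 586.1, -274.6]), array([ 51. , 120.5]), 173.77, 486)
b0 side (array([ 588.9, -276.8]), array([ 52.4, 122. ]), 173.77, 862)
b1 top (array([ 591.6, -405.3]), array([ 52.9, 120.3]), 2.18, 495)
b1 side (array([ 594.1, -406.5]), array([ 50.8, 121.9]), 2.63, 1017)
b2 top (array([ 435.8, -177. ]), array([ 51.4, 119.6]), 7.95, 498)
b2 side (array([ 438.2, -178.7]), array([ 52.1, 121.5]), 8.52, 813)
tin1 (array([500.3, 350.9]), array([56.6, 57.9]), 47.9, 253) 0.0733018530540815
tin0 (array([581.3, 348.5]), array([58.3, 59.1]), 2.5, 250) 0.07314632445268913
tin1 (array([490.1, 344.1]), array([35.5, 58.2]), 108.14, 109) 0.07594948758323576
tin0 (array([601.2, 344.5]), array([22.7, 55.2]), 78.76, 71) 0.07624303204375694
```

View pics/w4.png

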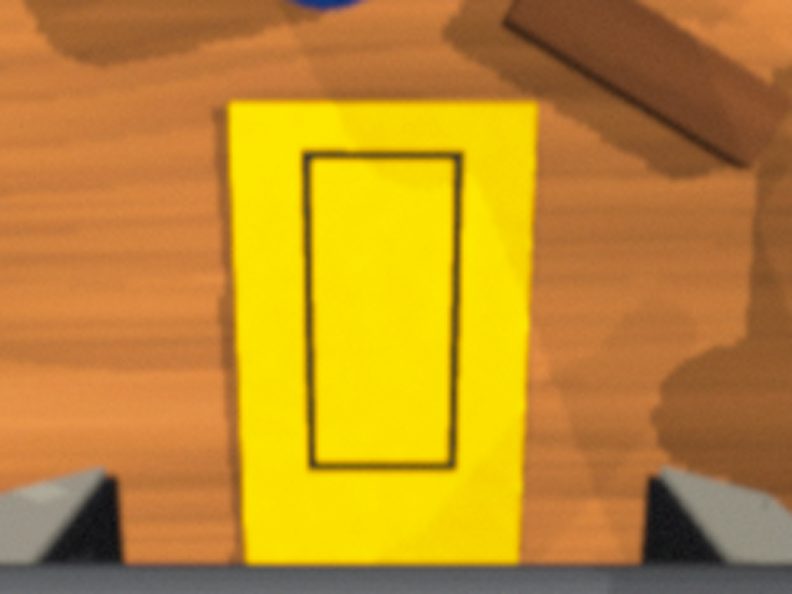

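The crop shows the empty outline at (303–463, 151–468), square to the plate. I'll fit its sides to sub-pixel accuracy, using two viewpoints.

```bash
cat >> h.py <<'E'
def outline(w):
    """sub-pixel fit of the printed outline (yellow surface): centre and angle"""
    W=cloud(w); D=w['color'].astype(float)[...,:2].sum(2); K=255*2-D
    c=np.array([.477,.1115]); a=-1.5
    for it in range(3):
        R=np.array([[np.cos(np.radians(a)),-np.sin(np.radians(a))],[np.sin(np.radians(a)),np.cos(np.radians(a))]]); L=[]
        for ax,h,hl in((1,.03,.05),(0,.067,.02)):
            for sg in(1,-1):
                pts=[]
                for q in np.linspace(-hl,hl,41):
                    o=np.linspace(-.007,.007,57); l=np.zeros((57,2)); l[:,ax]=sg*h+o; l[:,1-ax]=q
                    X=l@R.T+c; uv=np.array([proj(w,(x,y,.006)) for x,y in X]).astype(np.float32)
                    k=cv2.remap(K.astype(np.float32),uv[:,0],uv[:,1],cv2.INTER_LINEAR).ravel(); k=np.clip(k-np.median(k)-40,0,None)
                    if k.sum()>0: pts.append((q,(k*o).sum()/k.sum()))
                L.append(np.polyfit(*np.array(pts).T,1)) 
        d=np.array([(L[2][1]+L[3][1])/2,(L[0][1]+L[1][1])/2]); c=c+R@d; a+=np.degrees((L[0][0]+L[1][0])/2)
    print('pad',c.round(4),'ang',round(a,2),'size err mm',((L[2][1]-L[3][1])*1e3).round(1),((L[0][1]-L[1][1])*1e3).round(1),'end angles',[np.degrees(l[0]).round(2) for l in L])
    return c,a
E
python3 - <<'E'
from h import *
w=grab('wrist'); outline(w)
for n in('top','side'): outline(grab(n))
plan(.44,.10,.32)
E
```

```text
pad [0.4762 0.1128] ang -1.53 size err mm -3.9 -0.0 end angles [np.float64(0.0), np.float64(-0.0), np.float64(0.03), np.float64(0.01)]Traceback (most recent call last):
  File "<stdin>", line 3, in <module>
  File "h.py", line 57, in outline
    L.append(np.polyfit(*np.array(pts).T,1))
             ~~~~~~~~~~^^^^^^^^^^^^^^^^^^^^
TypeError: polyfit() missing 2 required positional arguments: 'y' and 'deg'
```

```bash
python3 - <<'E'
from h import *
plan(.437,-.178,.2,98.3)
E
```

```text
d [ 0.0225 -0.2906  0.0492] spin -0.1722 rows 5 | pos [0.4674 0.1118 0.2492] ydeg 88.43 j7 1.26 t 18.1 tilt [ 0.e+00 -1.e-04 -1.e+00]
```

jog_arm:
  moves:
    - [0.0225, -0.2905, 0.049, -0.172]
    - [0.0225, -0.2905, 0.049, -0.172]
    - [0.0225, -0.2905, 0.049, -0.172]
    - [0.0225, -0.2905, 0.049, -0.172]
    - [0.0225, -0.2905, 0.049, -0.172]
    - [0.0225, -0.2905, 0.049, -0.172]
    - [0.0225, -0.2905, 0.049, -0.172]
    - [0.0225, -0.2905, 0.049, -0.172]

```text
clock: 19.12
position: [0.4373, -0.1768, 0.2003]
ee_rot: [-0.23, 3.133, 0.001]
force: [0.0, -0.7, 0.2]
width: 1.001
gripper_force: 0.0
```

```bash
cat >> h.py <<'E'
def blank(c,h=.024,r=.09):
    """blank with its top face at height h, from the wrist camera"""
    w=grab('wrist'); W=cloud(w); m=big(near(W,c,r,h-.006,h+.008)); r=rect(W,m); print('blank',r,'z',np.median(W[m][:,2]).round(4)); 
    return w,r[0]/1000,r[2]
E
python3 - <<'E'
from h import *
w,c,a=blank((.437,-.178)); save(w,'w5.png'); plan(c[0],c[1],.0145,a+90)
E
```

```text
blank (array([ 439. , -178.1]), array([ 50.1, 120.5]), 8.44, 4620) z 0.0238
d [-0.0014 -0.0016  0.1858] spin -0.0007 rows 3 | pos [ 0.4373 -0.1768  0.2003] ydeg 98.4 j7 2.13 t 19.2 tilt [-4.e-04  4.e-04 -1.e+00]
```

View pics/w5.png

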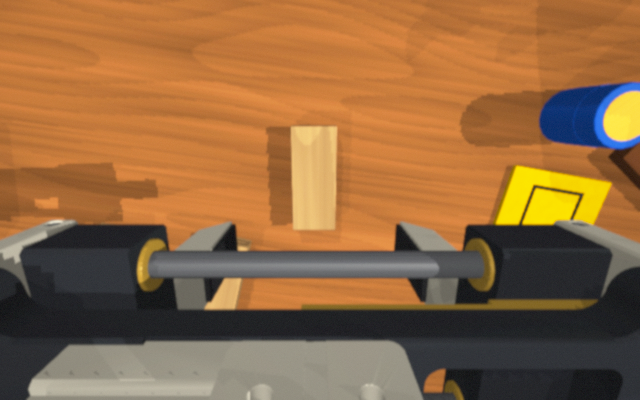

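The wrist view shows the whole blank at (292–337, 126–230). It measures 50 × 120 mm with its top at 23.8 mm, square to the jaws.

jog_arm:
  moves:
    - [-0.0015, -0.0015, 0.06, 0]
    - [-0.0015, -0.0015, 0.12, 0]
    - [-0.0015, -0.0015, 0.16, 0]
    - [-0.0015, -0.0015, 0.178, 0]
    - [-0.0015, -0.0015, 0.185, 0]
    - [-0.0015, -0.0015, 0.185, 0]
    - [-0.0015, -0.0015, 0.185, 0]

```text
clock: 20.05
position: [0.4393, -0.1794, 0.0161]
ee_rot: [-0.227, 3.132, -0.001]
force: [0.5, 0.4, 0.3]
width: 0.999
gripper_force: 0.0
```

jog_arm:
  moves:
    - [0, 0, 0, 0]
    - [0, 0, 0, 0]
    - [0, 0, 0, 0]
    - [0, 0, 0, 0]
    - [0, 0, 0, 0]
    - [0, 0, 0, 0]
    - [0, 0, 0, 0]
    - [0, 0, -0.02, 0]
    - [0, 0, -0.06, 0]
    - [0, 0, -0.1, 0]
    - [0, 0, -0.135, 0]
    - [0, 0, -0.135, 0]
    - [0, 0, -0.135, 0]
  hand: 0.03
  newtons: 25

```text
clock: 21.68
position: [0.4381, -0.1791, 0.1496]
ee_rot: [0.226, -3.133, -0.001]
force: [0.8, -0.4, -1.2]
width: 0.544
gripper_force: 25.0
```

```bash
python3 - <<'E'
from h import *
plan(.4755,.1125,.15,88.47); s=arm.observe(); print(s['width']*.0918,s['force'])
w,c,a=blank(s['position'][:2],.024+.135,.06)
E
```

```text
d [-0.079   0.2832 -0.0003] spin 0.171 rows 5 | pos [ 0.4381 -0.1791  0.1496] ydeg 98.27 j7 2.19 t 21.7 tilt [ 6.e-04  5.e-04 -1.e+00]
0.049948064332291216 [ 0.84531966 -0.36301661 -1.19280635]
blank (array([ 407.6, -183.2]), array([57.9, 83.7]), 98.82, 11961) z 0.1582
```

jog_arm:
  moves:
    - [-0.013, 0.045, 0, 0.03]
    - [-0.027, 0.095, 0, 0.07]
    - [-0.041, 0.145, 0, 0.1]
    - [-0.055, 0.195, 0, 0.13]
    - [-0.069, 0.245, 0, 0.171]
    - [-0.079, 0.283, 0, 0.171]
    - [-0.079, 0.283, 0, 0.171]
    - [-0.079, 0.283, 0, 0.171]
    - [-0.079, 0.283, 0, 0.171]

```text
clock: 22.85
position: [0.4758, 0.1104, 0.1498]
ee_rot: [-0.046, -3.14, 0.001]
force: [-1.2, -1.0, -0.9]
width: 0.543
gripper_force: 25.0
```

```bash
python3 - <<'E'
from h import *
plan(.4757,.1126,.024,88.47); s=arm.observe(); print(s['width']*.0918,s['force'])
E
```

```text
d [0.     0.0023 0.1258] spin -0.0024 rows 3 | pos [0.4758 0.1104 0.1498] ydeg 88.33 j7 1.38 t 22.9 tilt [ 9.e-04 -8.e-04 -1.e+00]
0.049864669838427224 [-1.23677496 -1.00941629 -0.94997087]
```

jog_arm:
  moves:
    - [0, 0.002, 0.05, -0.002]
    - [0, 0.002, 0.09, -0.002]
    - [0, 0.002, 0.11, -0.002]
    - [0, 0.002, 0.115, -0.002]
    - [0, 0.002, 0.115, -0.002]
    - [0, 0.002, 0.115, -0.002]
    - [0, 0.002, 0.115, -0.002]

```text
clock: 23.72
position: [0.4767, 0.1142, 0.036]
ee_rot: [0.039, 3.14, 0.001]
force: [0.7, -0.7, 0.4]
width: 0.54
gripper_force: 25.0
```

```bash
python3 - <<'E'
from h import *
plan(.4757,.1126,.022,88.47)
w=grab('wrist'); save(w,'w6.png',(160,100,480,300),2.5)
E
```

```text
d [ 0.0009 -0.0016  0.014 ] spin 0.0019 rows 1 | pos [0.4767 0.1142 0.036 ] ydeg 88.58 j7 1.48 t 23.7 tilt [-1.4e-03  7.0e-04 -1.0e+00]
```

View pics/w6.png

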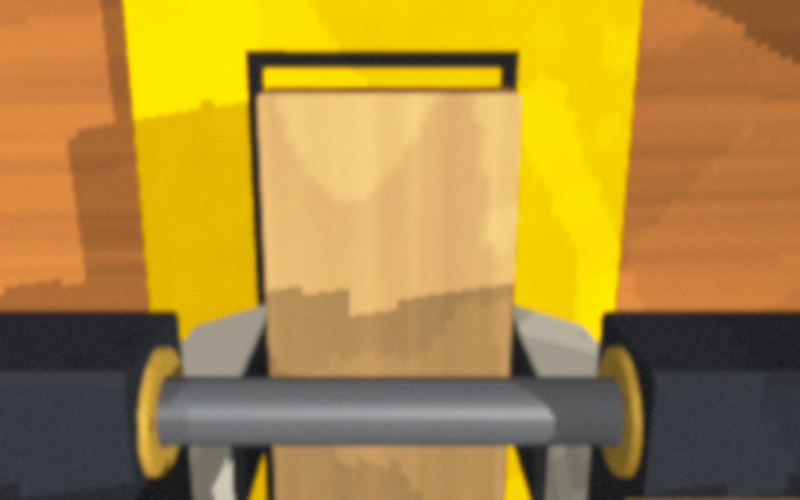

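The held blank's near end is at (257–520, 92) in the crop, and it sits slightly right of the outline (248–518, 52). I'll quantify that.

```bash
python3 - <<'E'
from h import *
w=grab('wrist'); f=lambda x,y:((x+.5)/2.5-.5+160,(y+.5)/2.5-.5+100)
A,B=[ray(w,*f(*p),.044)[:2] for p in((257,92),(520,92))]; print('end',A,B,np.linalg.norm(B-A))
O=[ray(w,*f(*p),.006)[:2] for p in((254,59),(512,59))]; print('outl',O,np.linalg.norm(O[0]-O[1]))
d=np.radians(-1.53); e=np.array([np.cos(d),np.sin(d)])
print('blank ctr',(A+B)/2+.06*e,'pad ctr',(O[0]+O[1])/2+.066*e)
plan(.4757,.1126,.022,88.47)
E
```

```text
end [0.41581195 0.09131845] [0.41698182 0.14023992] 0.04893545441667502
outl [array([0.41062964, 0.08439645]), array([0.41207144, 0.14485179])] 0.060472528492037485
blank ctr [0.4763755  0.11417716] pad ctr [0.47732701 0.1128619 ]
d [ 0.0007 -0.0016  0.0138] spin 0.002 rows 1 | pos [0.4764 0.1142 0.0358] ydeg 88.59 j7 1.48 t 23.8 tilt [-9.e-04  5.e-04 -1.e+00]
```

jog_arm:
  moves:
    - [0, -0.0015, 0.004, 0.002]
    - [0, -0.0015, 0.008, 0.002]
    - [0, -0.0015, 0.012, 0.002]
    - [0, -0.0015, 0.0125, 0.002]
    - [0, -0.0015, 0.0125, 0.002]
    - [0, -0.0015, 0.0125, 0.002]

```text
clock: 24.58
position: [0.4761, 0.1125, 0.0228]
ee_rot: [0.042, 3.141, 0.0]
force: [-0.8, -0.1, -0.4]
width: 0.542
gripper_force: 25.0
```

```bash
python3 - <<'E'
from h import *
plan(.4765,.1127,.022,88.47);s=arm.observe(); print(s['force'])
E
```

```text
d [-0.0004  0.0002  0.0008] spin -0.0002 rows 1 | pos [0.4761 0.1125 0.0228] ydeg 88.46 j7 1.49 t 24.6 tilt [-1.e-04  1.e-04 -1.e+00]
[-0.82583474 -0.06210142 -0.42285483]
```

jog_arm:
  moves:
    - [0, 0, 0.001, 0]
    - [0, 0, 0.001, 0]
    - [0, 0, 0.001, 0]

```text
clock: 24.95
position: [0.4761, 0.1125, 0.0217]
ee_rot: [0.042, 3.141, 0.0]
force: [0.2, 0.0, -0.4]
width: 0.545
gripper_force: 25.0
```

jog_arm:
  moves:
    - [0, 0, 0, 0]
    - [0, 0, 0, 0]
    - [0, 0, 0, 0]
    - [0, 0, 0, 0]
    - [0, 0, 0, 0]
    - [0, 0, -0.03, 0]
    - [0, 0, -0.08, 0]
    - [0, 0, -0.13, 0]
    - [0, 0, -0.178, 0]
    - [0, 0, -0.178, 0]
    - [0, 0, -0.178, 0]
  hand: 0.0918

```text
clock: 26.32
position: [0.4757, 0.1125, 0.1995]
ee_rot: [-0.042, -3.141, -0.0]
force: [-0.9, 0.7, -0.9]
width: 1.001
gripper_force: 0.0
```

```bash
python3 - <<'E'
from h import *
w,c,a=blank((.4765,.1127),.030); np.savez('w7.npz',**w)
scan(); plan(.588,-.276,.2,84)
E
```

```text
blank (array([476.1, 113. ]), array([ 50.1, 119.3]), 178.67, 4778) z 0.0298
b0 top (array([ 586.3, -274.8]), array([ 52. , 120.3]), 173.83, 490)
b0 side (array([ 589.3, -276.7]), array([ 51.8, 122.1]), 173.97, 858)
b1 top (array([ 591.7, -405. ]), array([ 53.6, 120. ]), 3.36, 483)
b1 side (array([ 594.1, -406.3]), array([ 50.9, 121.3]), 3.04, 1019)
d [-0.1231 -0.3851 -0.0013] spin 0.0778 rows 7 | pos [0.4753 0.1122 0.1986] ydeg 88.46 j7 1.35 t 26.5 tilt [ 0.0021 -0.001  -1.    ]
```

jog_arm:
  moves:
    - [-0.123, -0.385, -0.001, 0.078]
    - [-0.123, -0.385, -0.001, 0.078]
    - [-0.123, -0.385, -0.001, 0.078]
    - [-0.123, -0.385, -0.001, 0.078]
    - [-0.123, -0.385, -0.001, 0.078]
    - [-0.123, -0.385, -0.001, 0.078]
    - [-0.123, -0.385, -0.001, 0.078]
    - [-0.123, -0.385, -0.001, 0.078]
    - [-0.123, -0.385, -0.001, 0.078]
    - [-0.123, -0.385, -0.001, 0.078]

```text
clock: 27.72
position: [0.5887, -0.2739, 0.2003]
ee_rot: [-0.162, -3.137, -0.002]
force: [-0.3, -0.6, 0.3]
width: 1.003
gripper_force: 0.0
```

```bash
python3 - <<'E'
from h import *
w,c,a=blank((.588,-.276),r=.075); plan(c[0],c[1],.0155,a+90)
E
```

```text
blank (array([ 589.5, -276.3]), array([ 50.1, 119.9]), 173.78, 4579) z 0.0239
d [-0.001  -0.0023  0.185 ] spin 0.0056 rows 3 | pos [ 0.5888 -0.2741  0.2005] ydeg 84.1 j7 2.08 t 27.8 tilt [ 3.e-04  9.e-04 -1.e+00]
```

jog_arm:
  moves:
    - [-0.001, -0.002, 0.06, 0.005]
    - [-0.001, -0.002, 0.12, 0.005]
    - [-0.001, -0.002, 0.16, 0.005]
    - [-0.001, -0.002, 0.178, 0.005]
    - [-0.001, -0.002, 0.1845, 0.005]
    - [-0.001, -0.002, 0.1845, 0.005]
    - [-0.001, -0.002, 0.1845, 0.005]

```text
clock: 28.65
position: [0.5905, -0.2783, 0.0179]
ee_rot: [0.172, 3.134, -0.001]
force: [1.0, -1.0, -0.0]
width: 1.002
gripper_force: 0.0
```

jog_arm:
  moves:
    - [0, 0, 0, 0]
    - [0, 0, 0, 0]
    - [0, 0, 0, 0]
    - [0, 0, 0, 0]
    - [0, 0, 0, 0]
    - [0, 0, 0, 0]
    - [0, 0, 0, 0]
    - [0, 0, -0.02, 0]
    - [0, 0, -0.06, 0]
    - [0, 0, -0.1, 0]
    - [0, 0, -0.15, 0]
    - [0, 0, -0.15, 0]
    - [0, 0, -0.15, 0]
  hand: 0.03

```text
clock: 30.28
position: [0.5893, -0.2776, 0.1668]
ee_rot: [0.173, 3.136, 0.0]
force: [-0.2, 0.2, -1.8]
width: 0.548
gripper_force: 25.0
```

```bash
python3 - <<'E'
from h import *
plan(.4763,.1128,.165,88.5); s=arm.observe(); print(s['width']*.0918,s['force'])
E
```

```text
d [0.1552 0.3757 0.0018] spin -0.0837 rows 7 | pos [ 0.5893 -0.2776  0.1668] ydeg 83.7 j7 2.1 t 30.3 tilt [-6.e-04  2.e-04 -1.e+00]
0.050326884679392295 [-0.18448037  0.24753461 -1.8457622 ]
```

jog_arm:
  moves:
    - [0.021, 0.05, 0, -0.01]
    - [0.041, 0.1, 0, -0.025]
    - [0.062, 0.15, 0, -0.04]
    - [0.082, 0.2, 0, -0.05]
    - [0.103, 0.25, 0, -0.06]
    - [0.124, 0.3, 0, -0.075]
    - [0.144, 0.35, 0, -0.084]
    - [0.155, 0.3755, 0.001, -0.084]
    - [0.155, 0.3755, 0.001, -0.084]
    - [0.155, 0.3755, 0.001, -0.084]
    - [0.155, 0.3755, 0.001, -0.084]

```text
clock: 31.65
position: [0.4767, 0.111, 0.165]
ee_rot: [-0.044, -3.141, 0.001]
force: [-0.1, -0.3, -0.9]
width: 0.542
gripper_force: 25.0
```

```bash
python3 - <<'E'
from h import *
plan(.4763,.1128,.065,88.5); s=arm.observe(); print(s['width']*.0918,s['force'])
E
```

```text
d [0.0005 0.0018 0.1   ] spin -0.0019 rows 2 | pos [0.4767 0.111  0.165 ] ydeg 88.39 j7 1.4 t 31.6 tilt [ 3.e-04 -6.e-04 -1.e+00]
0.04979589526229662 [-0.05674402 -0.28511267 -0.88491368]
```

jog_arm:
  moves:
    - [0, 0.001, 0.04, -0.002]
    - [0, 0.001, 0.08, -0.002]
    - [0, 0.001, 0.098, -0.002]
    - [0, 0.001, 0.103, -0.002]
    - [0, 0.001, 0.103, -0.002]
    - [0, 0.001, 0.103, -0.002]
    - [0, 0.001, 0.103, -0.002]

```text
clock: 32.52
position: [0.4771, 0.1136, 0.063]
ee_rot: [0.038, 3.14, 0.001]
force: [-0.9, -0.3, -0.7]
width: 0.545
gripper_force: 25.0
```

```bash
cat >> h.py <<'E'
def nearend(h,x=.4765,y=.1128,a=-1.5):
    """held blank, top face at height h: near end edge and sides in front of the gripper, from wrist depth"""
    w=grab('wrist'); W=cloud(w); m=big((abs(W[...,2]-h)<.007)&(W[...,0]<x-.03)&(W[...,0]>x-.09)&(abs(W[...,1]-y)<.05))
    P=W[m]; t=np.radians(a); L=(P[:,:2]-[x,y])@np.array([[np.cos(t),-np.sin(t)],[np.sin(t),np.cos(t)]])
    b=[np.percentile(L[(L[:,0]>q)&(L[:,0]<q+.004),1],[1,99]).round(4) for q in(-.055,-.046,-.038)]
    print('end',np.percentile(L[:,0],1).round(4),'sides',b,'mid',[float(i.mean().round(4)) for i in b],'z',np.median(P[:,2]).round(4)); return w
E
python3 - <<'E'
from h import *
plan(.4763,.1128,.048,88.5); s=arm.observe(); 
w=nearend(s['position'][2]-.0179+.024); save(w,'w8.png',(160,100,480,300),2.5)
E
```

```text
d [ 0.0008 -0.0008  0.015 ] spin 0.0023 rows 1 | pos [0.4771 0.1136 0.063 ] ydeg 88.63 j7 1.51 t 32.5 tilt [-1.3e-03  7.0e-04 -1.0e+00]
end -0.0593 sides [array([-0.0234,  0.0253]), array([-0.0236,  0.0255]), array([-0.0234,  0.0253])] mid [0.0009, 0.0009, 0.0009] z 0.0706
```

View pics/w8.png

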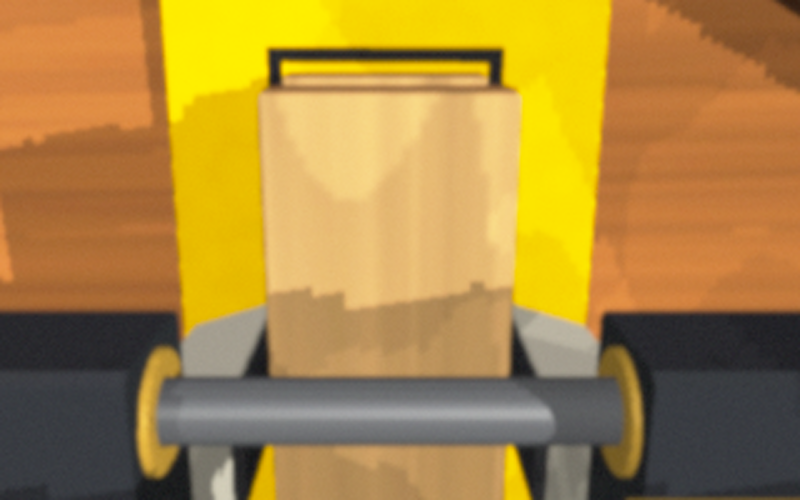

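The upper blank at (262–519, 90) sits nearly over the lower one, whose edge shows at (282–490, 78). It needs about 1 mm of correction in x and y.

jog_arm:
  moves:
    - [0.001, -0.0007, 0.004, 0.001]
    - [0.001, -0.0007, 0.008, 0.001]
    - [0.001, -0.0007, 0.012, 0.001]
    - [0.001, -0.0007, 0.0135, 0.001]
    - [0.001, -0.0007, 0.0135, 0.001]
    - [0.001, -0.0007, 0.0135, 0.001]

```text
clock: 33.33
position: [0.4757, 0.1127, 0.0488]
ee_rot: [0.039, 3.141, 0.0]
force: [0.5, 0.0, -0.9]
width: 0.543
gripper_force: 25.0
```

```bash
python3 - <<'E'
from h import *
plan(.4763,.113,.048,88.5); s=arm.observe(); print(s['force'])
w=nearend(.054+s['position'][2]-.048)
E
```

```text
d [-0.0006  0.0003  0.0008] spin 0.0012 rows 1 | pos [0.4757 0.1127 0.0488] ydeg 88.57 j7 1.52 t 33.3 tilt [-1.e-04  0.e+00 -1.e+00]
[ 0.46623955  0.04888945 -0.86456376]
end -0.0607 sides [array([-0.0242,  0.0244]), array([-0.0243,  0.0246]), array([-0.0242,  0.0245])] mid [0.0001, 0.0002, 0.0002] z 0.0565
```

jog_arm:
  moves:
    - [0, 0, 0.001, 0]
    - [0, 0, 0.001, 0]
    - [0, 0, 0.001, 0]

```text
clock: 33.75
position: [0.4756, 0.1128, 0.0477]
ee_rot: [-0.039, -3.141, -0.0]
force: [-1.3, -0.3, -0.2]
width: 0.544
gripper_force: 25.0
```

jog_arm:
  moves:
    - [0, 0, 0, 0]
    - [0, 0, 0, 0]
    - [0, 0, 0, 0]
    - [0, 0, 0, 0]
    - [0, 0, 0, 0]
    - [0, 0, -0.03, 0]
    - [0, 0, -0.08, 0]
    - [0, 0, -0.13, 0]
    - [0, 0, -0.152, 0]
    - [0, 0, -0.152, 0]
    - [0, 0, -0.152, 0]
  hand: 0.0918

```text
clock: 35.12
position: [0.475, 0.1127, 0.199]
ee_rot: [-0.039, -3.14, 0.0]
force: [-0.7, -0.3, -0.1]
width: 0.999
gripper_force: 0.0
```

```bash
python3 - <<'E'
from h import *
w,c,a=blank((.4765,.1127),.054); np.savez('w9.npz',**w)
scan(); plan(.593,-.4055,.2,92.7)
E
```

```text
blank (array([475.6, 113.4]), array([ 50.1, 119.3]), 178.66, 5544) z 0.0538
b0 top (array([ 592., -353.]), array([14.8, 84.6]), 0.55, 82)
b0 side (array([ 591.1, -354.6]), array([11.3, 82.1]), 2.27, 103)
b1 top (array([ 594.8, -372.1]), array([ 53.8, 119.6]), 3.02, 488)
b1 side (array([ 597.7, -374. ]), array([ 50.8, 121.4]), 2.79, 969)
d [-0.1309 -0.5149 -0.0011] spin -0.0721 rows 9 | pos [0.4749 0.1125 0.1987] ydeg 88.57 j7 1.38 t 35.3 tilt [ 0.0018 -0.001  -1.    ]
```

The last blank has been knocked about 32 mm aside, to roughly (.596, −.373). I'll re-target it.

```bash
python3 - <<'E'
from h import *
plan(.5965,-.373,.2,92.8)
E
```

```text
d [-0.1336 -0.4824 -0.0011] spin -0.0738 rows 9 | pos [0.4749 0.1125 0.1987] ydeg 88.57 j7 1.38 t 35.3 tilt [ 0.0018 -0.001  -1.    ]
```

jog_arm:
  moves:
    - [-0.1335, -0.4825, -0.001, -0.074]
    - [-0.1335, -0.4825, -0.001, -0.074]
    - [-0.1335, -0.4825, -0.001, -0.074]
    - [-0.1335, -0.4825, -0.001, -0.074]
    - [-0.1335, -0.4825, -0.001, -0.074]
    - [-0.1335, -0.4825, -0.001, -0.074]
    - [-0.1335, -0.4825, -0.001, -0.074]
    - [-0.1335, -0.4825, -0.001, -0.074]
    - [-0.1335, -0.4825, -0.001, -0.074]
    - [-0.1335, -0.4825, -0.001, -0.074]
    - [-0.1335, -0.4825, -0.001, -0.074]
    - [-0.1335, -0.4825, -0.001, -0.074]

```text
clock: 36.78
position: [0.5975, -0.3713, 0.2009]
ee_rot: [-0.08, 3.14, 0.001]
force: [-1.0, 0.4, -0.7]
width: 0.999
gripper_force: 0.0
```

```bash
python3 - <<'E'
from h import *
w,c,a=blank((.5965,-.373)); plan(c[0],c[1],.0165,a+90)
E
```

```text
blank (array([ 598.1, -373.8]), array([ 50.2, 120. ]), 2.85, 4585) z 0.0239
d [-0.0004 -0.0023  0.1845] spin 0.001 rows 3 | pos [ 0.5975 -0.3716  0.201 ] ydeg 92.91 j7 2.38 t 36.8 tilt [-5.e-04  5.e-04 -1.e+00]
```

jog_arm:
  moves:
    - [0, -0.002, 0.06, 0.001]
    - [0, -0.002, 0.12, 0.001]
    - [0, -0.002, 0.16, 0.001]
    - [0, -0.002, 0.178, 0.001]
    - [0, -0.002, 0.1845, 0.001]
    - [0, -0.002, 0.1845, 0.001]
    - [0, -0.002, 0.1845, 0.001]

```text
clock: 37.7
position: [0.5981, -0.3755, 0.018]
ee_rot: [-0.076, 3.138, -0.002]
force: [0.0, 0.0, 0.5]
width: 0.997
gripper_force: 0.0
```

jog_arm:
  moves:
    - [0, 0, 0, 0]
    - [0, 0, 0, 0]
    - [0, 0, 0, 0]
    - [0, 0, 0, 0]
    - [0, 0, 0, 0]
    - [0, 0, 0, 0]
    - [0, 0, 0, 0]
    - [0, 0, -0.02, 0]
    - [0, 0, -0.06, 0]
    - [0, 0, -0.1, 0]
    - [0, 0, -0.15, 0]
    - [0, 0, -0.17, 0]
    - [0, 0, -0.17, 0]
    - [0, 0, -0.17, 0]
  hand: 0.03

```text
clock: 39.45
position: [0.5965, -0.3741, 0.1845]
ee_rot: [0.076, -3.139, -0.003]
force: [0.7, 0.4, -1.7]
width: 0.547
gripper_force: 25.0
```

```bash
python3 - <<'E'
from h import *
plan(.4763,.1128,.185,88.5); s=arm.observe(); print(s['width']*.0918,s['force'])
E
```

```text
d [0.0966 0.4921 0.0005] spin 0.0744 rows 9 | pos [ 0.5965 -0.3741  0.1845] ydeg 92.76 j7 2.39 t 39.5 tilt [ 0.0019  0.0017 -1.    ]
0.050212318010260854 [ 0.69284966  0.41460789 -1.66736393]
```

jog_arm:
  moves:
    - [0.01, 0.05, 0, 0.01]
    - [0.02, 0.1, 0, 0.02]
    - [0.029, 0.15, 0, 0.03]
    - [0.039, 0.2, 0, 0.04]
    - [0.049, 0.25, 0, 0.05]
    - [0.059, 0.3, 0, 0.06]
    - [0.069, 0.35, 0, 0.07]
    - [0.078, 0.4, 0, 0.074]
    - [0.088, 0.45, 0, 0.074]
    - [0.096, 0.485, 0, 0.074]
    - [0.0965, 0.492, 0, 0.074]
    - [0.0965, 0.492, 0, 0.074]
    - [0.0965, 0.492, 0, 0.074]
    - [0.0965, 0.492, 0, 0.074]

```text
clock: 41.2
position: [0.4773, 0.1106, 0.1861]
ee_rot: [-0.044, -3.141, 0.001]
force: [-0.1, 0.6, -1.4]
width: 0.542
gripper_force: 25.0
```

```bash
python3 - <<'E'
from h import *
plan(.4763,.113,.088,88.5); s=arm.observe(); print(s['width']*.0918,s['force'])
E
```

```text
d [0.0011 0.0024 0.0981] spin -0.0018 rows 2 | pos [0.4773 0.1106 0.1861] ydeg 88.4 j7 1.42 t 41.2 tilt [ 0.e+00 -4.e-04 -1.e+00]
0.04971150872912803 [-0.06443455  0.59543883 -1.4281569 ]
```

Contact should come at a TCP height of about .072, so I'll stop at .086 to check.

jog_arm:
  moves:
    - [0.001, 0.001, 0.04, -0.002]
    - [0.001, 0.001, 0.08, -0.002]
    - [0.001, 0.001, 0.095, -0.002]
    - [0.001, 0.001, 0.1, -0.002]
    - [0.001, 0.001, 0.1, -0.002]
    - [0.001, 0.001, 0.1, -0.002]
    - [0.001, 0.001, 0.1, -0.002]

```text
clock: 42.08
position: [0.4766, 0.1131, 0.087]
ee_rot: [0.037, 3.14, 0.001]
force: [0.7, -0.1, -0.1]
width: 0.545
gripper_force: 25.0
```

```bash
python3 - <<'E'
from h import *
plan(.4760,.113,.072,88.5); s=arm.observe(); print(s['width']*.0918)
w=nearend(s['position'][2]+.006)
E
```

```text
d [ 0.0006 -0.0002  0.015 ] spin 0.0024 rows 1 | pos [0.4766 0.1131 0.087 ] ydeg 88.64 j7 1.53 t 42.1 tilt [-1.3e-03  8.0e-04 -1.0e+00]
0.05000442850043955
end -0.0588 sides [array([-0.0238,  0.0249]), array([-0.024 ,  0.0248]), array([-0.0237,  0.0249])] mid [0.0005, 0.0004, 0.0006] z 0.0947
```

jog_arm:
  moves:
    - [0.0015, -0.0002, 0.004, 0.001]
    - [0.0015, -0.0002, 0.008, 0.001]
    - [0.0015, -0.0002, 0.012, 0.001]
    - [0.0015, -0.0002, 0.0135, 0.001]
    - [0.0015, -0.0002, 0.0135, 0.001]
    - [0.0015, -0.0002, 0.0135, 0.001]

```text
clock: 42.88
position: [0.4747, 0.1127, 0.0728]
ee_rot: [0.039, 3.141, 0.0]
force: [-0.1, 0.5, -0.3]
width: 0.541
gripper_force: 25.0
```

```bash
python3 - <<'E'
from h import *
plan(.4760,.113,.072,88.5); s=arm.observe(); print(s['force'])
w=nearend(.078+s['position'][2]-.072)
E
```

```text
d [-0.0013  0.0003  0.0008] spin 0.0012 rows 1 | pos [0.4747 0.1127 0.0728] ydeg 88.57 j7 1.55 t 42.9 tilt [-1.e-04  0.e+00 -1.e+00]
[-0.09232697  0.45007023 -0.335809  ]
end -0.0607 sides [array([-0.0242,  0.0242]), array([-0.0242,  0.0243]), array([-0.0242,  0.0244])] mid [0.0, 0.0, 0.0001] z 0.0805
```

Same numbers as the second blank (end −.0607, mid ≈ 0). Releasing.

jog_arm:
  moves:
    - [0, 0, 0.001, 0]
    - [0, 0, 0.001, 0]
    - [0, 0, 0.001, 0]

```text
clock: 43.3
position: [0.4746, 0.1127, 0.0717]
ee_rot: [0.039, 3.141, 0.0]
force: [0.1, -0.4, -0.6]
width: 0.547
gripper_force: 25.0
```

jog_arm:
  moves:
    - [0, 0, 0, 0]
    - [0, 0, 0, 0]
    - [0, 0, 0, 0]
    - [0, 0, 0, 0]
    - [0, 0, 0, 0]
    - [0, 0, -0.03, 0]
    - [0, 0, -0.08, 0]
    - [0, 0, -0.13, 0]
    - [0, 0, -0.178, 0]
    - [0, 0, -0.178, 0]
    - [0, 0, -0.178, 0]
  hand: 0.0918

```text
clock: 44.68
position: [0.4742, 0.1128, 0.2494]
ee_rot: [-0.039, -3.141, -0.0]
force: [0.1, 0.1, -0.4]
width: 1.0
gripper_force: 0.0
```

```bash
python3 - <<'E'
from h import *
w,c,a=blank((.4765,.1127),.078); save(w,'w10.png',(200,80,440,260),3.3)
# each layer's visible near edge/side: hull of points by height
t=grab('top'); s=grab('side')
for n,im in(('top',t),('side',s)):
    W=cloud(im)
    for q in((.5025,.3495),(.584,.347)): m=near(W,q,.036,.06,.09); print(n,'tin',rect(W,m),np.median(W[m][:,2]))
    m=big(near(W,(.476,.113),.09,.07,.09)); print(n,'pile',rect(W,m))
save(s,'s10.png',(240,120,420,260),4.2)
plan(.6345,.1085,.25,88.5)
E
```

```text
blank (array([476.2, 113.4]), array([ 50., 120.]), 178.66, 4740) z 0.0779
top tin (array([500.8, 351.7]), array([56.7, 58.3]), 43.16, 253) 0.07314047070019769
top tin (array([581. , 348.3]), array([57.9, 58.5]), 10.94, 251) 0.07317127104046516Traceback (most recent call last):
  File "<stdin>", line 8, in <module>
  File "h.py", line 25, in big
    n,l,s,_=cv2.connectedComponentsWithStats(m.astype(np.uint8)); return l==1+np.argmax(s[1:,4])
                                                                              ~~~~~~~~~^^^^^^^^^
    return _wrapfunc(a, 'argmax', axis=axis, out=out, **kwds)
    return bound(*args, **kwds)
ValueError: attempt to get argmax of an empty sequence
```

View pics/w10.png

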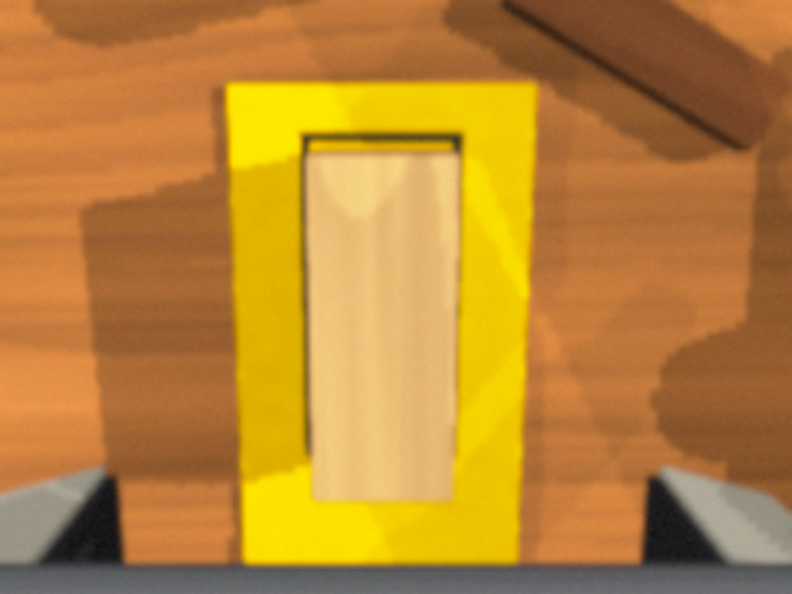

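The pile's three layers measure (476.1, 113.0), (475.6, 113.4) and (476.2, 113.4) mm, all at 178.66°. The crop shows the pile inside the outline, top face (306–461, 152–500), and both tins are upright in their cells. Next I'll shut the fingers and go over the cap at about (.6355, .1083).

```bash
python3 - <<'E'
from h import *
plan(.6355,.1083,.25,88.5)
E
```

```text
d [-0.1617 -0.0002 -0.0017] spin 0.0013 rows 3 | pos [0.4739 0.1126 0.2486] ydeg 88.57 j7 1.36 t 44.8 tilt [ 0.002  -0.0011 -1.    ]
```

jog_arm:
  moves:
    - [0, 0, 0, 0]
    - [0, 0, 0, 0]
    - [0, 0, 0, 0]
    - [0, 0, 0, 0]
    - [-0.05, 0, 0, 0]
    - [-0.1, 0, 0, 0]
    - [-0.15, 0, 0, 0]
    - [-0.1615, 0, 0, 0]
    - [-0.1615, 0, 0, 0]
    - [-0.1615, 0, 0, 0]
    - [-0.1615, 0, 0, 0]
  hand: 0.0
  newtons: 20

```text
clock: 46.2
position: [0.6352, 0.1091, 0.2502]
ee_rot: [0.038, 3.141, 0.001]
force: [0.3, -0.0, -1.3]
width: 0.004
gripper_force: 0.0
```

```bash
python3 - <<'E'
from h import *
w=grab('wrist'); W=cloud(w); c=w['color'].astype(int)
red=(c[...,0]>120)&(c[...,1]<70)&(c[...,2]<70)&(abs(W[...,2]-.177)<.01); print('cap wrist',rect(W,red) if red.any() else None, W[red].mean(0) if red.any() else 0)
s=grab('side'); Ws=cloud(s); m=near(Ws,(.476,.113),.09,.07,.09); print('pile side',rect(Ws,m)); save(s,'s10.png',(240,120,420,260),4.2)
plan(.6355,.1083,.19,88.5); print(arm.observe()['force'],arm.observe()['width'])
E
```

```text
cap wrist (array([634.9, 108.2]), array([29.2, 31.1]), 87.29, 1209) [0.63391092 0.10822512 0.17653465]
pile side (array([475.1, 112.4]), array([ 54.4, 119.8]), 179.12, 582)
d [-0.     -0.0008  0.0602] spin 0.0018 rows 1 | pos [0.6355 0.1091 0.2502] ydeg 88.6 j7 1.56 t 46.3 tilt [-3.e-04  7.e-04 -1.e+00]
[ 0.00062284 -0.02957283 -0.05844683] 0.009411038635321254
```

View pics/s10.png

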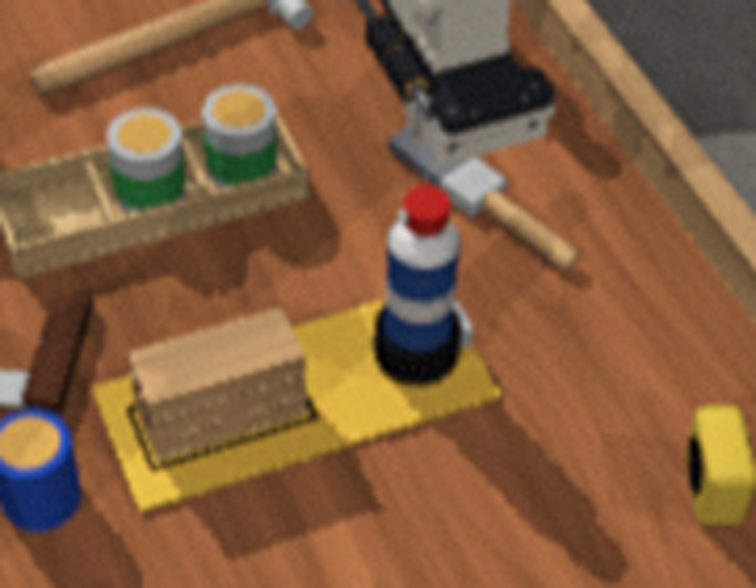

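The side crop shows both green tins upright in the crate at (145,160) and (240,130). The pile is square inside the outline at (130–310, 315–465), and the red cap at (427,208) is clear. Pressing the cap in two steps.

jog_arm:
  moves:
    - [0.0005, -0.001, 0.03, 0]
    - [0.0005, -0.001, 0.05, 0]
    - [0.0005, -0.001, 0.058, 0]
    - [0.0005, -0.001, 0.062, 0]
    - [0.0005, -0.001, 0.066, 0]
    - [0.0005, -0.001, 0.068, 0]
    - [0.0005, -0.001, 0.07, 0]
    - [0.0005, -0.001, 0.07, 0]

```text
clock: 47.3
position: [0.6357, 0.1078, 0.1806]
ee_rot: [0.039, 3.141, 0.001]
force: [-4.2, 0.5, 6.4]
width: 0.001
gripper_force: 3.4
```

```bash
python3 - <<'E'
from h import *
plan(.635,.108,.18,88.5); s=arm.observe(); print(s['force'])
E
```

```text
d [0.0007 0.0002 0.0006] spin 0.0013 rows 1 | pos [0.6357 0.1078 0.1806] ydeg 88.58 j7 1.59 t 47.3 tilt [-6.e-04  7.e-04 -1.e+00]
[-4.16475609  0.4535793   6.3531214 ]
```

jog_arm:
  moves:
    - [0, 0, 0.0015, 0]
    - [0, 0, 0.0025, 0]
    - [0, 0, 0.003, 0]
    - [0, 0, 0.003, 0]

```text
clock: 47.8
position: [0.6358, 0.1078, 0.1801]
ee_rot: [0.039, 3.14, 0.003]
force: [-11.7, -0.1, 27.4]
width: 0.005
gripper_force: 13.5
```

It bottomed out at 27 N. Lifting clear now.

jog_arm:
  moves:
    - [0, 0, -0.004, 0]
    - [0, 0, -0.02, 0]
    - [0, 0, -0.06, 0]
    - [0, 0, -0.1, 0]
    - [0, 0, -0.12, 0]
    - [0, 0, -0.12, 0]
    - [0, 0, -0.12, 0]
    - [0, 0, -0.12, 0]

```text
clock: 48.8
position: [0.635, 0.1078, 0.2956]
ee_rot: [-0.039, -3.14, 0.001]
force: [-0.2, 0.4, -0.1]
width: 0.003
gripper_force: 0.0
```

```bash
python3 - <<'E'
from h import *
w=grab('wrist'); W=cloud(w); s=grab('side'); Ws=cloud(s)
for n,im,X in(('wrist',w,W),('side',s,Ws)):
    c=im['color'].astype(int); red=(c[...,0]>120)&(c[...,1]<70)&(c[...,2]<70)&(abs(X[...,2]-.177)<.012)
    print(n,'cap',X[red].mean(0).round(4) if red.any() else None, np.percentile(X[red][:,2],95).round(4) if red.any() else 0)
    m=near(X,(.476,.113),.09,.07,.09); print(n,'pile',rect(X,m) if m.sum()>20 else 0)
    for q in((.5025,.3495),(.584,.347)): m=near(X,q,.036,.06,.09); print(n,'tin',rect(X,m),np.median(X[m][:,2])) if m.sum()>20 else 0
save(s,'s11.png',s=1.25)
print(arm.observe()['force'],arm.observe()['clock'])
E
```

```text
wrist cap [0.6352 0.1081 0.1766] 0.1779
wrist pile (array([489.1, 113. ]), array([50. , 93.9]), 178.73, 3983)
wrist tin (array([503.6, 350.6]), array([59. , 59.1]), 38.2, 2596) 0.07535506502957323
wrist tin (array([584.1, 347.5]), array([58.8, 59.3]), 88.63, 2172) 0.0753066549645732
side cap [0.6353 0.1067 0.1787] 0.1814
side pile (array([475.3, 111.5]), array([ 53.6, 120.4]), 179.08, 581)
side tin (array([502.2, 348. ]), array([58.1, 61.7]), 111.23, 224) 0.07591493484479905
side tin (array([582.7, 345.2]), array([58.4, 58.7]), 101.66, 219) 0.07616174985861786
[ 0.01926287 -0.03850966 -0.5761037 ] 48.9
```

View pics/s11.png

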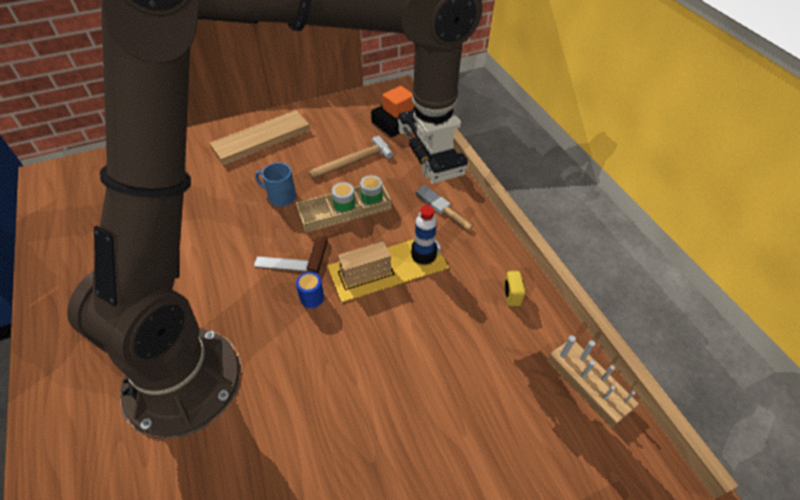

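The final view shows both tins in the crate at (343,197) and (370,190), the pile in the outline at (365,265), and the cap up at (427,212). The mug, tools and blue tin haven't moved, and the robot is clear. Handing in.

```bash
python3 -c "
from cell import arm
print(arm.sign_off())"
```

```text
the job is handed in; nothing more can be done
None
```

The job is done and handed in at about 49 s of the 210 s limit: both tins are upright in their own crate cells, the three blanks are piled square inside the outline, and the cap was then pressed fully down and sprang back up; no verdict came back.

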